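# Build up a pulley set on the assembly arbor

## Task

Build up the pulley set on the upright post of the arbor: slip on the ball bearing first, then the grooved belt pulley, then the short thick-walled sleeve and last the hexagon nut, each sitting down flat on the one below. Leave the tall thin-walled sleeve where it stands, and do not knock over the two bolts standing between the parts.

Things in the scene. Friction and masses are not known exactly. Their poses are not given: they have to be found in the camera images.
- arbor: assembly arbor, fixed to the bench: a round grey foot plate, 76 mm across and 6 mm thick, with a bright upright post of 12 mm diameter at its centre; the post's top is 60 mm above the bench and its last 5 mm are coned. Origin: centre of the plate's underside, on the post's axis, at bench height; z up
- bearing: ball bearing lying flat, outside diameter 47 mm, 14 mm high, 20 mm bore, white-metal rings, about 0.11 kg. Origin: centre of the underside, z up along the bore
- pulley: grooved belt pulley (spool shape) of dark steel lying flat: two flanges of 56 mm diameter, 4 mm thick, at top and bottom, with a core of 46 mm diameter between them; 16 mm high in all, about 0.18 kg, 22 mm bore right through. Origin: centre of the underside, z up along the bore
- short_sleeve: short, thick-walled plain round sleeve, outside diameter 36 mm, 16 mm high, about 0.08 kg, steel, axis upright; 22 mm bore right through. Origin: centre of the underside, z up along the bore
- tall_sleeve: tall, slim, thin-walled round sleeve (a piece of tube), outside diameter 28 mm, 50 mm high; it is not used and stays where it stands; steel, axis upright; 22 mm bore right through. Origin: centre of the underside, z up along the bore
- nut: hexagon nut, 36 mm across flats, hexagon 16 mm high with a 1 mm raised face of 32 mm diameter on top, about 0.09 kg; it has no thread and slips over the post; steel, axis upright; 22 mm bore right through. Origin: centre of the underside, z up along the bore; the x axis is square to a pair of flats, and so are the directions 60 degrees to either side of it
- bolt_a: steel bolt standing on its head among the parts, 28 mm high, head 19 mm wide; a bystander. Origin: centre of the underside, z up
- bolt_b: yellowish bolt standing on its head among the parts, 38 mm high, head 19 mm wide; a bystander. Origin: centre of the underside, z up
There are look-alikes about, which are no part of the job. What is shaped like the nut but green or red is not meant.

How it is judged:
By the outcome, as a careful person would: the job done as asked, in the order asked, and still so for the second after the job is handed in, with the robot touching nothing.
It also fails if it takes over 90 s, if anything falls off the work surface, if the arm or the gripper's body presses on something with over 40 N, if the wrist force passes 120 N, or if a joint passes its speed limit or range.

## Robot

A 6-joint arm with a two-finger parallel gripper is mounted at the origin on a cart in front of the work surface, level with it; the furniture and walls round the work are solid. World frame = base frame: x ahead of the robot, y to its left, z up, the work surface at z = 0. Lengths are in m, angles in rad, forces in N, time in s.
With the tool pointing down it reaches from about 0.325 to 0.925 m from the base axis. Payload 3.1 kg.
Tool frame: the origin (TCP) lies at the very end of the fingers, on their centre line; the grasp point (between the pads) lies 19 mm behind it; z points along the fingers, x is the direction in which the jaws open and shut, and the axes are right-handed (so a half turn about z gives the same grasp; the last joint's range is limited). The gripper opens to 85 mm and grips with 20 to 120 N. Pads are 22 mm wide; open, the fingers measure 114 mm over their backs; the gripper's body (76 mm by 85 mm) begins 54 mm behind the grasp point. The pads swing forward as they close: fully open they stand 13 mm farther back than shut.
Start: joints at [1.215, 0.217, 1.613, -0, 1.311, -0.112], TCP at [0.151, 0.607, 0.231] pointing down, gripper open.
Joint ranges: [-2.75, 2.75], [-0.78, 2.1], [0.31, 2.55], [-1.13, 4.27], [0.13, 2.63], [-2.58, 2.58]. Speed limits (rad/s): [2.79, 2.79, 3.14, 3.14, 3.14, 3.14].

## Interface

Orientations are given as a unit quaternion [x, y, z, w].
In Python, from cell import get_state, camera, finish_job gives the robot as it stands.
- The arm moves only by the tool servo_tool, never from a script. Its argument "targets" is one flat list of numbers, 4 for each row, row after row: the shift along the tool's x, y, z in m, then the turn about the tool's z in degrees. A call has 1 to 8 rows; each row is the pose to reach, as a shift and turn from the pose commanded when the call began, along the tool's axes at that moment; what a row does not reach only later rows make up. A row lasts 1/8 s, in which the tool goes at most 62.5 mm and 10.7 degrees, less where a joint would pass 70% of its speed; a pose out of reach is approached as far as the arm can. A call with a gripper value outside its range is refused whole. "hand" is the gripper command: -1 is shut, 1 is fully open, values between are in proportion, set as the call begins (left out, the last holds). The fingers move at their own pace and stop on an object; "squeeze" is the grip in N (left out, the last holds). Time passes only in rows, so rows that repeat a pose let the fingers close. It gives the time, the measured TCP pose, the force and the opening at its end, in the units of the state.
- get_state(): the state, without advancing time (a new reading comes with each control period).
- camera(name): name is "side" or "top"; returns a dict with "color" (480x640x3 uint8, blue, green, red), "intrinsics" (3x3 intrinsics, pixels), "k1" (the pictures are not rectified: a ray, as slopes to the right and down, at radius r is drawn at 1 + k1 r^2 times it, then the intrinsics apply), "R" (3x3) and "t" (3): a world point X has camera coordinates R X + t. Camera axes: x right, y down, z forward; pixel columns grow to the right and rows downward; lengths in m; the calibration is good to about 2 mm. A picture is of the moment at which its call begins. There is no depth.
- finish_job(): hands the job in, once; it reports no verdict.
The state is a dict: "t": time; "joint_positions": joint angles; "qd": joint speeds; "joint_efforts": joint torques, N m; "tool_pos": TCP position; "ee_rot": TCP orientation; "contact_force": force on the tool from outside, world axes, zero at the start; "moment": the same for the moment, N m; "grip_width": finger opening in m.
Only numpy, scipy, OpenCV 4.12 (cv2) and the standard library are available. Lean on these libraries where they do the work, as an engineer would, in place of code of your own. Each camera call takes 0.05 s, during which the arm holds its last target.

## Working session

There is one attempt and no reset: what is moved stays moved. The work goes in short steps, Python scripts to look and compute and a tool call to move; the robot and the scene stay as the last step left them, time stands still between calls to the robot, and variables do not carry over. Pictures are saved under pics/ and viewed, and the job is handed in when it is done.

Besides the shell and the picture viewer there is one more tool, called after ">>>" by a JSON object that holds its "method" and its "body". servo_tool: Moves the arm, as the interface text tells. Its arguments: {"type":"object","properties":{"targets":{"type":"array","items":{"type":"number"}},"hand":{"type":"number"},"squeeze":{"type":"number"}},"required":["targets"]}

```bash
ls; mkdir -p pics; python3 - <<'E'
from cell import get_state, camera
import cv2,numpy as np
np.set_printoptions(precision=4,suppress=True)
for n in ("side","top"):
    c=camera(n); cv2.imwrite(f"pics/{n}0.png",c["color"]); print(n,c["intrinsics"],c["k1"],c["R"],c["t"], -c["R"].T@c["t"])
print(get_state())
E
```

```text
pics
side [[572.8854   0.     313.993 ]
 [  0.     572.8854 244.1152]
 [  0.       0.       1.    ]] -0.1613817227272818 [[-0.9935 -0.1134 -0.0129]
 [-0.0577  0.5965 -0.8005]
 [ 0.0985 -0.7946 -0.5992]] [ 0.4933 -0.1239  1.1081] [0.3738 1.0103 0.5711]
top [[483.1817   0.     325.7334]
 [  0.     483.1817 241.7736]
 [  0.       0.       1.    ]] -0.02057988856089943 [[ 0.0242 -0.9997 -0.0058]
 [-0.9959 -0.0236 -0.0879]
 [ 0.0877  0.0079 -0.9961]] [0.3125 0.4543 0.8366] [0.3715 0.3165 0.8751]
{'t': 0.1, 'joint_positions': array([ 1.2148,  0.2177,  1.6148, -0.    ,  1.3113, -0.1122]), 'qd': array([ 0.0016, -0.0032, -0.0051,  0.0019, -0.0016,  0.0002]), 'joint_efforts': array([ -0.0018, -39.8073, -30.4972,  -0.0003,   0.0042,   0.    ]), 'tool_pos': array([0.1506, 0.6058, 0.2301]), 'ee_rot': array([ 0.7878,  0.6159, -0.0009,  0.0006]), 'contact_force': array([ 0.7933,  0.5208, -0.4723]), 'moment': array([-0.0409, -0.0025, -0.0529]), 'grip_width': 0.08553803215964295}
```

View pics/side0.png

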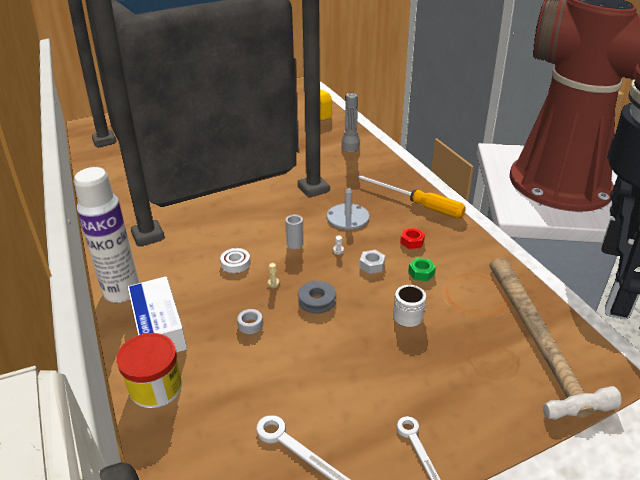

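View pics/top0.png

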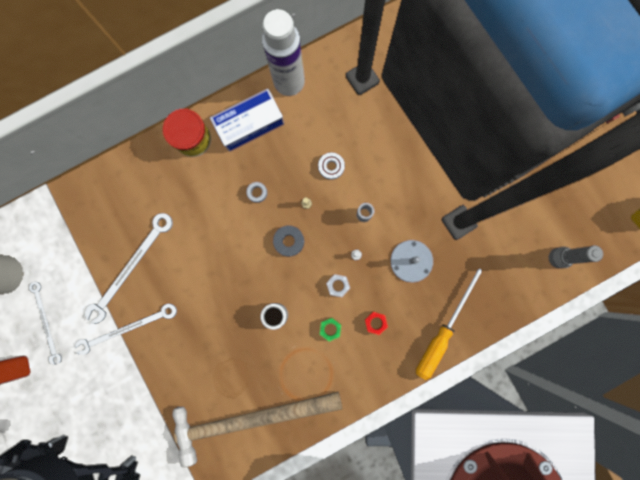

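Side view: bearing (235,260), tall sleeve (294,232), short sleeve (250,321), pulley (317,297), nut (372,261), red nut (412,239), green nut (422,269), bolts (338,245) and (273,277), arbor (348,215), mug (409,305). 
Top view: bearing (331,166), pulley (289,241), short sleeve (256,191), tall sleeve (366,211), nut (339,286), arbor (412,260). Next, a close crop.

```bash
python3 - <<'E'
import cv2,numpy as np
t=cv2.imread("pics/top0.png")[140:350,230:450]; s=cv2.imread("pics/side0.png")[180:345,210:445]
cv2.imwrite("pics/tc.png",cv2.resize(t,None,fx=2.8,fy=2.8,interpolation=cv2.INTER_CUBIC))
cv2.imwrite("pics/sc.png",cv2.resize(s,None,fx=3.2,fy=3.2,interpolation=cv2.INTER_CUBIC))
E
```

```text
(no output)
```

View pics/tc.png

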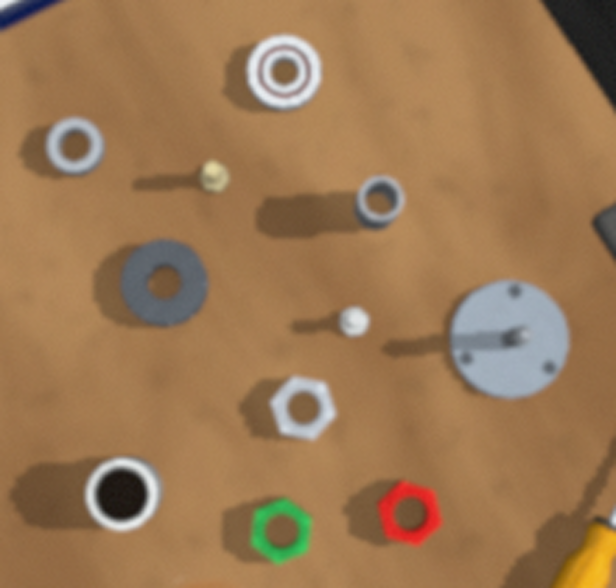

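View pics/sc.png

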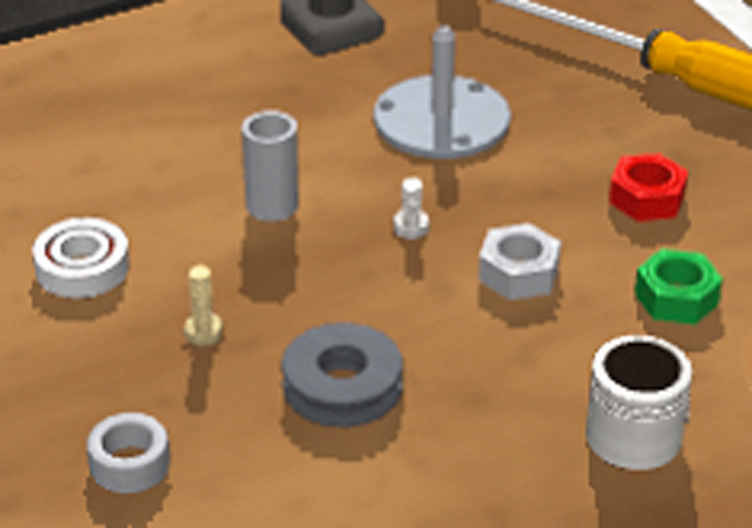

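```bash
cat > h.py <<'E'
import cv2,numpy as np
from cell import get_state,camera
from scipy.spatial.transform import Rotation as Rn
np.set_printoptions(precision=4,suppress=True)
def ray(c,uv):
    K=c["intrinsics"];D=np.array([c["k1"],0,0,0,0.])
    p=cv2.undistortPoints(np.array(uv,float).reshape(-1,1,2),K,D).reshape(-1,2)
    d=np.c_[p,np.ones(len(p))]@c["R"]; return -c["R"].T@c["t"],d
def onz(c,uv,z):
    o,d=ray(c,uv); s=(z-o[2])/d[:,2]; return o+s[:,None]*d
def proj(c,X):
    X=np.atleast_2d(X).astype(float)
    return cv2.projectPoints(X,cv2.Rodrigues(c["R"])[0],c["t"],c["intrinsics"],np.array([c["k1"],0,0,0,0.]))[0].reshape(-1,2)
def tri(c1,u1,c2,u2):
    o1,d1=ray(c1,[u1]);o2,d2=ray(c2,[u2]);d1=d1[0];d2=d2[0]
    A=np.c_[d1,-d2];s=np.linalg.lstsq(A,o2-o1,rcond=None)[0]
    a=o1+s[0]*d1;b=o2+s[1]*d2;return (a+b)/2,np.linalg.norm(a-b)
E
python3 - <<'E'
from h import *
seeds={"top":dict(bearing=(331,166),pulley=(289,241),short=(256,191),tall=(366,211),nut=(339,286),arbor=(412,260),ba=(356,255),bb=(306,203)),
"side":dict(bearing=(235,260),pulley=(317,297),short=(250,321),tall=(294,232),nut=(372,261),arbor=(348,215),ba=(338,245),bb=(273,277))}
H=dict(bearing=.014,pulley=.016,short=.016,tall=.05,nut=.016,arbor=.006,ba=.028,bb=.038)
for n in ("top","side"):
    c=camera(n); im=c["color"]
    lab=cv2.cvtColor(im,cv2.COLOR_BGR2LAB).astype(int)
    m=(lab[:,:,2]-128<9).astype(np.uint8)*255
    if n=="side": m=m
    cv2.imwrite(f"pics/m_{n}.png",m)
    cs,_=cv2.findContours(m,cv2.RETR_EXTERNAL,cv2.CHAIN_APPROX_NONE)
    for k,s in seeds[n].items():
        b=[q for q in cs if cv2.contourArea(q)>15 and abs(cv2.pointPolygonTest(q,s,True))<12]
        b=sorted(b,key=lambda q:-cv2.pointPolygonTest(q,s,True))
        if not b: print(n,k,"none");continue
        q=b[0]; x,y,w,h=cv2.boundingRect(q)
        P=onz(c,q.reshape(-1,2),H[k])
        (cx,cy),r=cv2.minEnclosingCircle(np.float32(P[:,:2]*1000))
        A=np.c_[2*P[:,:2],np.ones(len(P))];f=np.linalg.lstsq(A,(P[:,:2]**2).sum(1),rcond=None)[0]
        print(n,k,(x,y,w,h),"enc",np.array([cx,cy,2*r]),"fit",f[:2]*1000,2000*np.sqrt(f[2]+f[0]**2+f[1]**2))
E
```

```text
top bearing none
top pulley none
top short (246, 182, 21, 20) enc [534.3612 451.2236  37.9309] fit [534.8263 450.9892] 35.94017256731289
top tall (357, 203, 17, 19) enc [497.5088 256.9895  32.8484] fit [497.6502 256.8977] 29.525250296209745
top nut (326, 275, 24, 22) enc [370.4825 300.4707  41.6706] fit [370.301  300.4317] 37.87595275831438
top arbor none
top ba (351, 250, 11, 10) enc [425.0898 269.5698  18.3561] fit [425.0175 269.6797] 16.899628989830003
top bb none
side bearing (220, 248, 30, 25) enc [584.0295 324.0098  63.6723] fit [584.8431 324.4377] 55.661830022723045
side pulley none
side short (237, 309, 26, 25) enc [533.1045 458.0056  48.8497] fit [533.4019 458.0571] 42.54984655222875
side tall (286, 215, 17, 34) enc [494.8801 287.6949  90.5641] fit [494.532  287.5059] 64.87464608455994
side nut (360, 250, 25, 24) enc [370.1125 309.4658  58.8059] fit [370.4412 309.0355] 48.69444212921377
side arbor (327, 188, 43, 42) enc [418.8927 145.4218 135.1628] fit [417.7413 155.1549] 93.69747439721493
side ba (333, 236, 11, 19) enc [424.3014 288.1074  47.6456] fit [424.9683 288.7542] 32.87253799238633
side bb none
```

View pics/m_side.png

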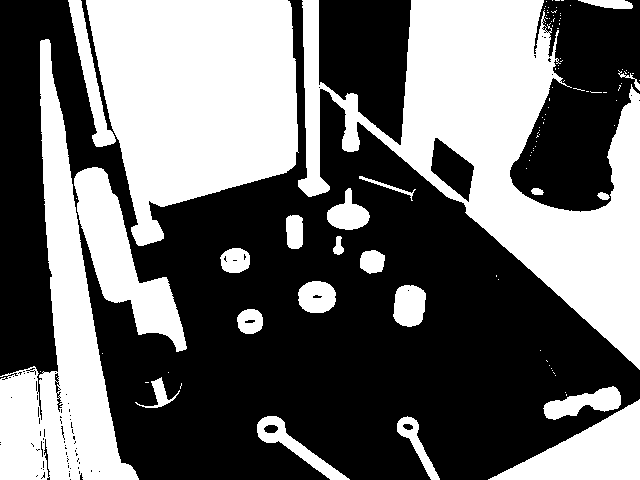

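```bash
cat > find.py <<'E'
from h import *
def circ(P):
    A=np.c_[2*P[:,:2],np.ones(len(P))];f=np.linalg.lstsq(A,(P[:,:2]**2).sum(1),rcond=None)[0]
    return f[:2]*1000,2000*np.sqrt(f[2]+f[0]**2+f[1]**2)
def near(c,s,thr=9,mode=cv2.RETR_EXTERNAL):
    lab=cv2.cvtColor(c["color"],cv2.COLOR_BGR2LAB).astype(int)
    m=(lab[:,:,2]-128<thr).astype(np.uint8)*255
    cs,_=cv2.findContours(m,mode,cv2.CHAIN_APPROX_NONE)
    b=[q for q in cs if 15<cv2.contourArea(q)<4000]
    return max(b,key=lambda q:cv2.pointPolygonTest(q,s,True)).reshape(-1,2)
E
python3 - <<'E'
from find import *
c=camera("top");c2=camera("side")
for k,s,z in (("bearing",(331,166),.014),("pulley",(289,241),.016),("short",(256,191),.016),("nut",(339,286),.016),("arbor",(405,275),.006)):
    q=near(c,s);print(k,cv2.boundingRect(q),*circ(onz(c,q,z)))
q=near(c,(339,286));P=onz(c,q,.016)[:,:2];P=P-P.mean(0);
th=np.arctan2(P[:,1],P[:,0]);print("nut corner angle mod 60:",np.degrees(np.angle(np.sum(np.linalg.norm(P,axis=1)**4*np.exp(6j*th))))/6)
q2=near(c2,(350,215)); i=q2[:,1].argmin(); print("tip side",q2[q2[:,1]==q2[:,1].min()])
# side plate: cut rows>=
im=cv2.resize(c["color"][235:285,385:440],None,fx=10,fy=10,interpolation=cv2.INTER_CUBIC);cv2.imwrite("pics/post.png",im)
im=cv2.resize(c2["color"][180:240,320:380],None,fx=9,fy=9,interpolation=cv2.INTER_CUBIC);cv2.imwrite("pics/post2.png",im)
print(onz(c,[(306,203)],.03),onz(c,[(356,255)],.02), onz(c,[(460,222)],0.0),onz(c2,[(313,190)],0.))
for k in (get_state(),):
  print(Rn.from_quat(k["ee_rot"]).as_matrix())
E
```

```text
bearing (318, 153, 27, 26) [586.585  317.4974] 47.470730516470745
pulley (273, 226, 31, 30) [447.7905 390.5923] 53.660352958332616
short (246, 182, 21, 20) [534.8077 450.8811] 35.95520099812612
nut (326, 275, 24, 22) [370.2408 300.5293] 37.8591674083991
arbor (390, 240, 43, 42) [417.6225 168.6908] 75.20056639269431
nut corner angle mod 60: 20.933954787456695
tip side [[348 188]
 [349 188]]
[[0.5139 0.3597 0.03  ]] [[0.4245 0.2691 0.02  ]] [[0.4906 0.0793 0.    ]] [[0.4891 0.0819 0.    ]]
[[ 0.2414  0.9704 -0.0003]
 [ 0.9704 -0.2414 -0.0008]
 [-0.0009 -0.0001 -1.    ]]
```

View pics/post.png

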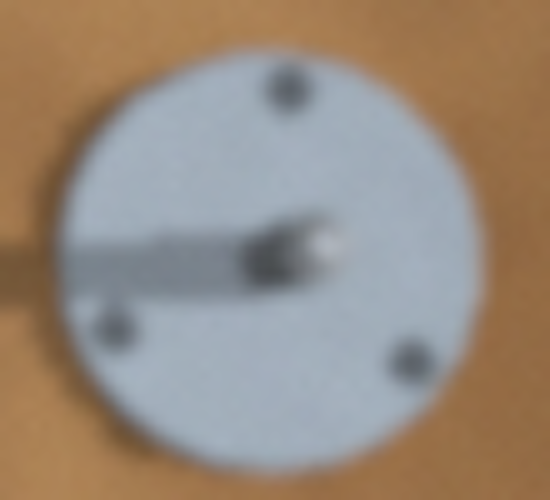

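View pics/post2.png

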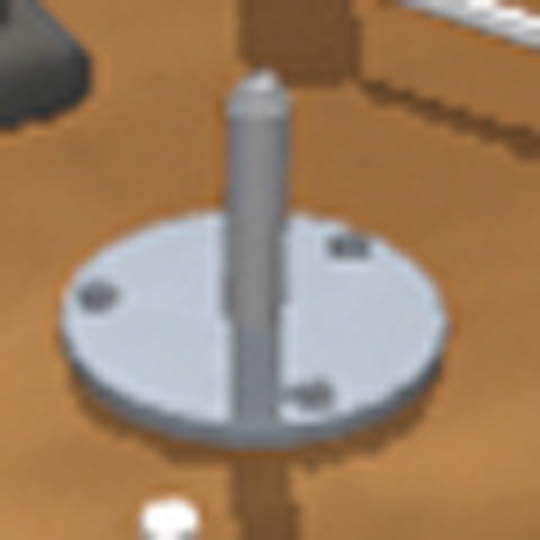

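The crops confirm the choice: short thick sleeve at top (256,191), plain steel nut (339,286), with green and red nuts and the tall sleeve excluded. Now the post tip and the first move.

```bash
cat > go.py <<'E'
from h import *
def go(x,y,yaw,z):
    s=get_state();R=Rn.from_quat(s["ee_rot"]).as_matrix();p=s["tool_pos"]
    d=R.T@(np.array([x,y,z])-p); cur=np.degrees(np.arctan2(R[1,0],R[0,0]))
    print("t",s["t"],"tcp",p,"yaw",cur,"width",s["grip_width"],"F",s["contact_force"]);print("delta mm",d*1000,"turn",cur-yaw)
E
python3 - <<'E'
from go import *
c=camera("top");c2=camera("side")
print(tri(c,(416.7,259.1),c2,(348.7,188)), onz(c,[(416.7,259.1)],.06),onz(c2,[(348.7,189)],.06),onz(c2,[(348.2,213.5)],.006))
go(.587,.317,90,.1)
E
```

```text
(array([0.4171, 0.1689, 0.0611]), np.float64(0.0008148309477533409)) [[0.4176 0.1687 0.06  ]] [[0.4166 0.1704 0.06  ]] [[0.4166 0.165  0.006 ]]
t 0.4 tcp [0.1508 0.6064 0.2311] yaw 76.03271657184389 width 0.08552281272114967 F [-0.6447 -0.6108  0.3091]
delta mm [-175.5622  493.1747  131.1388] turn -13.967283428156108
```

>>> {"method": "servo_tool", "body": {"targets": [-0.02, 0.055, 0, -2, -0.04, 0.11, 0.02, -4, -0.06, 0.17, 0.04, -6, -0.08, 0.23, 0.06, -8, -0.1, 0.285, 0.08, -10, -0.12, 0.34, 0.1, -12, -0.14, 0.395, 0.12, -14, -0.16, 0.45, 0.131, -14], "hand": 0.41}}

```text
t: 1.4
tool_pos: [0.5476, 0.3427, 0.0996]
ee_rot: [0.707, 0.707, -0.001, -0.0]
contact_force: [-0.1, 1.1, 0.4]
grip_width: 0.0602
```

```bash
python3 - <<'E'
from go import *
go(.587,.317,90,.1)
E
```

```text
t 1.4 tcp [0.5476 0.3427 0.0996] yaw 90.04513117531627 width 0.060221969688936165 F [-0.1066  1.0612  0.3992]
delta mm [-25.7211  39.3982  -0.4494] turn 0.04513117531627131
```

>>> {"method": "servo_tool", "body": {"targets": [-0.026, 0.039, 0, 0, -0.026, 0.039, 0.03, 0, -0.026, 0.039, 0.055, 0, -0.026, 0.039, 0.055, 0]}}

```text
t: 1.9
tool_pos: [0.5835, 0.3169, 0.0428]
ee_rot: [0.707, 0.707, -0.003, -0.001]
contact_force: [-0.0, -0.1, 0.5]
grip_width: 0.06
```

```bash
python3 - <<'E'
from go import *
go(.587,.317,90,.006)
c=camera("side");cv2.imwrite("pics/s1.png",cv2.resize(c["color"][130:310,140:340],None,fx=3,fy=3,interpolation=cv2.INTER_CUBIC))
s=get_state();print(proj(c,[s["tool_pos"],s["tool_pos"]+[0,.03,0],s["tool_pos"]+[0,-.03,0],[.5866,.3175,.014]])-[140,130])
E
```

```text
t 1.9 tcp [0.5835 0.3169 0.0428] yaw 90.00717594048335 width 0.06001186167543597 F [-0.0043 -0.1466  0.465 ]
delta mm [ 0.1649  3.7487 36.7892] turn 0.0071759404833500184
[[ 93.9317 111.6174]
 [ 89.5015 123.3917]
 [ 98.1442 100.4529]
 [ 94.7251 127.0361]]
```

View pics/s1.png

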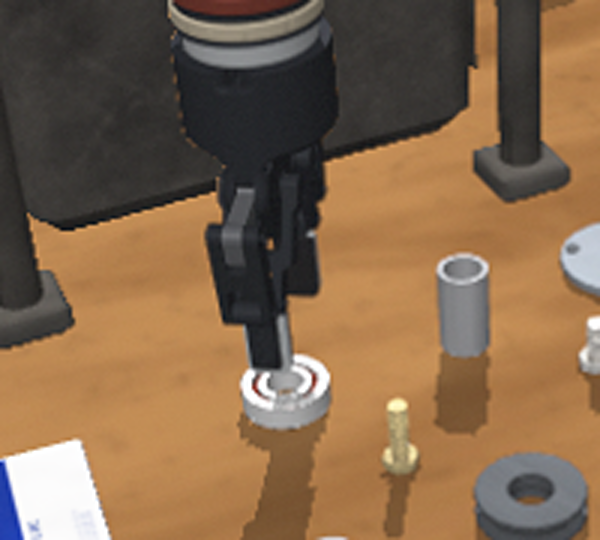

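Side view: the near finger hangs over the bearing's left rim at crop (265,365); tips sit about 5 mm above nominal TCP at this opening. Descending.

>>> {"method": "servo_tool", "body": {"targets": [0, 0, 0.02, 0, 0, 0, 0.035, 0, 0, 0, 0.042, 0, 0, 0, 0.042, 0]}}

```text
t: 2.45
tool_pos: [0.5849, 0.3179, 0.0027]
ee_rot: [0.707, 0.707, -0.001, -0.0]
contact_force: [0.3, -0.3, -0.7]
grip_width: 0.0604
```

```bash
python3 - <<'E'
from go import *
go(.587,.3175,90,.001)
c=camera("side");cv2.imwrite("pics/s2.png",cv2.resize(c["color"][180:300,170:290],None,fx=5,fy=5,interpolation=cv2.INTER_CUBIC))
E
```

```text
t 2.45 tcp [0.5849 0.3179 0.0027] yaw 90.0385496858356 width 0.0604198107046502 F [ 0.2825 -0.3443 -0.6612]
delta mm [-0.3849  2.0957  1.6969] turn 0.03854968583560492
```

View pics/s2.png

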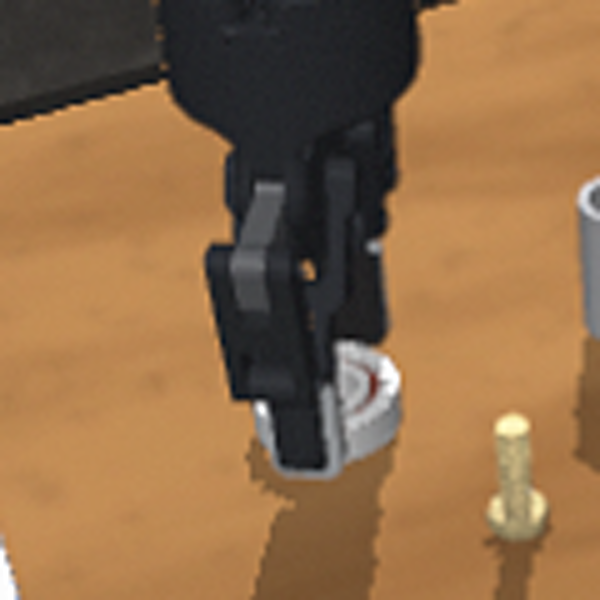

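>>> {"method": "servo_tool", "body": {"targets": [0, 0.002, 0, 0, 0, 0.002, 0, 0, 0, 0.002, 0, 0, 0, 0.002, 0, 0, 0, 0.002, 0, 0, 0, 0.002, 0, 0], "hand": -1, "squeeze": 50}}

```text
t: 3.25
tool_pos: [0.5888, 0.3186, 0.005]
ee_rot: [0.707, 0.707, 0.001, 0.0]
contact_force: [-0.2, -0.1, 5.2]
grip_width: 0.0436
```

>>> {"method": "servo_tool", "body": {"targets": [0, 0, -0.02, 0, 0, 0, -0.06, 0, 0, 0, -0.1, 0, 0, 0, -0.1, 0]}}

```text
t: 3.75
tool_pos: [0.5907, 0.3194, 0.1091]
ee_rot: [0.707, 0.707, 0.004, 0.002]
contact_force: [0.6, 0.4, -1.0]
grip_width: 0.0437
```

```bash
python3 - <<'E'
from go import *
go(.4172,.1688,90,.1)
c=camera("side");cv2.imwrite("pics/s3.png",cv2.resize(c["color"][120:280,130:290],None,fx=3.7,fy=3.7,interpolation=cv2.INTER_CUBIC))
E
```

```text
t 3.75 tcp [0.5907 0.3194 0.1091] yaw 90.03423928557261 width 0.043720579192170275 F [ 0.561   0.4388 -0.9795]
delta mm [-150.5197 -173.6776    7.1517] turn 0.034239285572610356
```

View pics/s3.png

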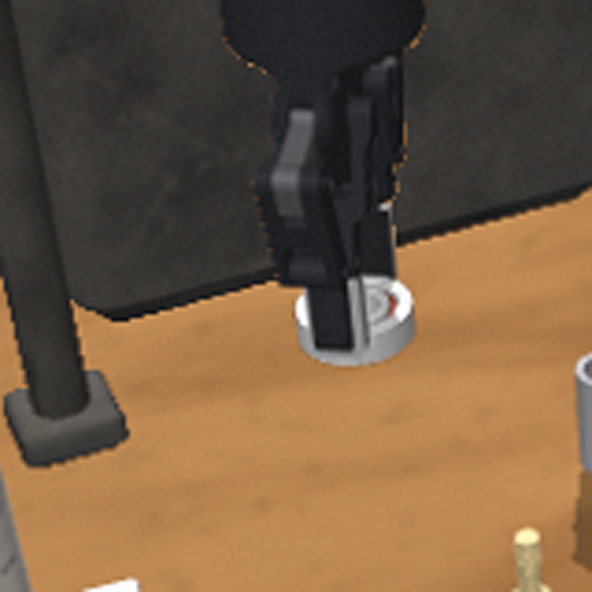

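```bash
python3 - <<'E'
from go import *
c=camera("side");s=get_state();p=s["tool_pos"];print(p,s["joint_positions"])
lab=cv2.cvtColor(c["color"],cv2.COLOR_BGR2HSV).astype(int)
m=((lab[:,:,2]>120)&(lab[:,:,1]<60)).astype(np.uint8)*255; m[:190]=0;m[225:]=0;m[:,:205]=0;m[:,260:]=0
print(cv2.boundingRect(m))
for dx in (0,):
  a=np.linspace(0,2*np.pi,60);
  for zz in (-.005,.0,.005):
    C=np.r_[[p+[.0235*np.cos(t),.0235*np.sin(t),zz+h] for t in a for h in (0,.014)]]
    print(zz,cv2.boundingRect(np.float32(proj(c,C))))
E
```

```text
[0.5873 0.3179 0.1039] [ 0.3912  0.4302  1.5932 -0.0001  1.1187 -1.1801]
(211, 196, 32, 24)
-0.005 (212, 196, 33, 26)
0.0 (211, 193, 34, 26)
0.005 (211, 190, 33, 26)
```

>>> {"method": "servo_tool", "body": {"targets": [-0.03, -0.034, 0, 0, -0.06, -0.068, 0, 0, -0.09, -0.102, 0, 0, -0.12, -0.136, 0, 0, -0.149, -0.17, 0, 0, -0.149, -0.17, 0, 0, -0.149, -0.17, 0, 0]}}

```text
t: 4.72
tool_pos: [0.4172, 0.1689, 0.1028]
ee_rot: [0.707, 0.707, -0.001, -0.0]
contact_force: [-0.4, 0.5, -1.3]
grip_width: 0.0435
```

```bash
python3 - <<'E'
from go import *
go(.4172,.1688,90,.011)
for n in("side","top"):
  c=camera(n);cv2.imwrite(f"pics/{n}4.png",cv2.resize(c["color"][100:300,260:460],None,fx=3,fy=3,interpolation=cv2.INTER_CUBIC))
E
```

```text
t 4.725 tcp [0.4172 0.1689 0.1028] yaw 90.00771977642532 width 0.04354267688946279 F [-0.4487  0.4615 -1.2703]
delta mm [-0.0934  0.1748 91.787 ] turn 0.007719776425318514
```

View pics/side4.png

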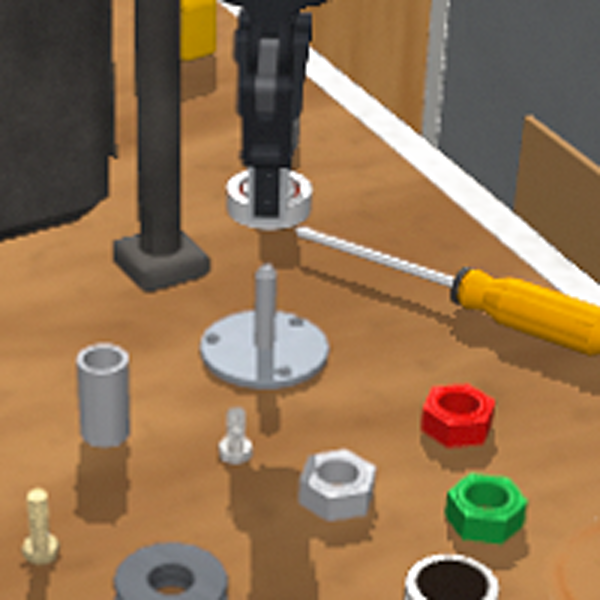

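View pics/top4.png

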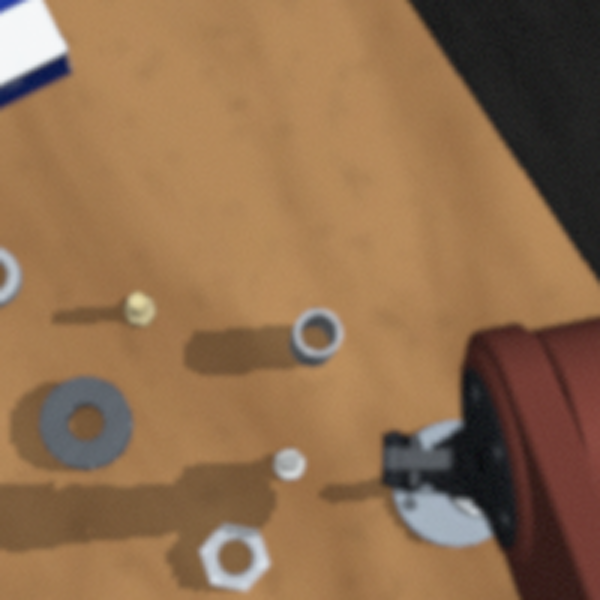

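```bash
python3 - <<'E'
from go import *
c=camera("side");s=get_state();p=s["tool_pos"];print(p)
lab=cv2.cvtColor(c["color"],cv2.COLOR_BGR2HSV).astype(int)
m=((lab[:,:,2]>110)&(lab[:,:,1]<70)).astype(np.uint8)*255; m[:152]=0;m[178:]=0;m[:,:330]=0;m[:,368:]=0
print(cv2.boundingRect(m))
a=np.linspace(0,2*np.pi,60);
for zz in (-.005,-.002,.001):
    C=np.r_[[p+[.0235*np.cos(t),.0235*np.sin(t),zz+h] for t in a for h in (0,.014)]]
    q=proj(c,C);print(zz,q.min(0),q.max(0))
print(proj(c,[[.4172,.1688,.1],[.4172,.1688,.06],[.4172,.1688,.006]]))
E
```

```text
[0.4187 0.1695 0.1039]
(334, 155, 32, 23)
-0.005 [333.9119 154.7641] [362.2978 175.8336]
-0.002 [333.9238 153.1898] [362.3597 174.2425]
0.001 [333.9358 151.6104] [362.4218 172.6458]
[[348.8962 168.0273]
 [348.3902 188.4852]
 [347.7225 214.6645]]
```

>>> {"method": "servo_tool", "body": {"targets": [0, 0, 0.02, 0, 0, 0, 0.035, 0, 0, 0, 0.045, 0, 0, 0, 0.055, 0, 0, 0, 0.065, 0, 0, 0, 0.075, 0, 0, 0, 0.084, 0, 0, 0, 0.088, 0]}}

```text
t: 5.88
tool_pos: [0.4174, 0.1689, 0.0151]
ee_rot: [0.707, 0.707, -0.0, -0.0]
contact_force: [-0.8, 0.5, -0.8]
grip_width: 0.0438
```

>>> {"method": "servo_tool", "body": {"targets": [0, 0, 0.002, 0, 0, 0, 0.002, 0]}}

```text
t: 6.12
tool_pos: [0.418, 0.1691, 0.0139]
ee_rot: [0.707, 0.707, 0.0, 0.0]
contact_force: [-0.3, 0.5, -1.2]
grip_width: 0.0435
```

```bash
python3 - <<'E'
from go import *
go(.4172,.1688,90,.011)
for n in("side",):
  c=camera(n);cv2.imwrite(f"pics/{n}5.png",cv2.resize(c["color"][130:250,290:410],None,fx=5,fy=5,interpolation=cv2.INTER_CUBIC))
E
```

```text
t 6.125 tcp [0.418  0.1691 0.0139] yaw 90.03085211858597 width 0.043541074928675566 F [-0.348   0.534  -1.1546]
delta mm [-0.2925 -0.7749  2.9212] turn 0.030852118585968924
```

View pics/side5.png

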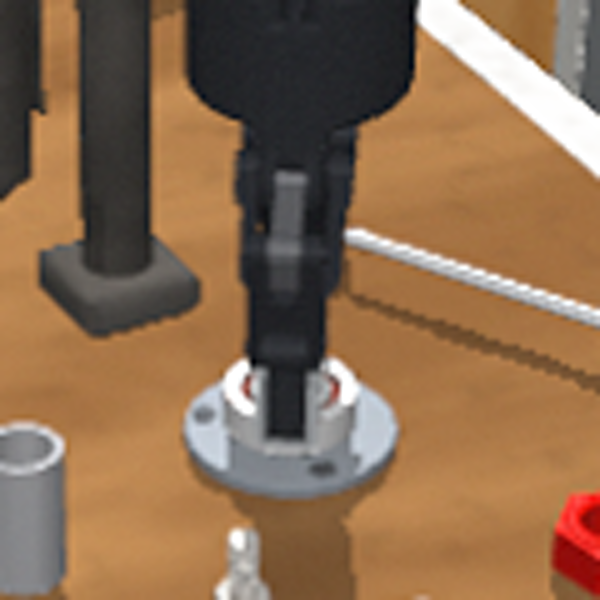

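Bearing is around the post just above the plate (crop (290,410)), no contact force yet. Lower to touch.

>>> {"method": "servo_tool", "body": {"targets": [0, 0, 0.002, 0, 0, 0, 0.002, 0, 0, 0, 0.003, 0, 0, 0, 0.003, 0]}}

```text
t: 6.68
tool_pos: [0.418, 0.1691, 0.011]
ee_rot: [0.707, 0.707, 0.0, 0.0]
contact_force: [-1.2, 0.3, 0.1]
grip_width: 0.0435
```

>>> {"method": "servo_tool", "body": {"targets": [0, 0, 0.0015, 0, 0, 0, 0.0015, 0]}}

```text
t: 6.92
tool_pos: [0.418, 0.1691, 0.0109]
ee_rot: [0.707, 0.707, -0.001, -0.0]
contact_force: [-5.1, -1.5, 13.3]
grip_width: 0.0435
```

>>> {"method": "servo_tool", "body": {"targets": [0, 0, 0, 0, 0, 0, 0, 0, 0, 0, 0, 0], "hand": 0.45}}

```text
t: 7.3
tool_pos: [0.4177, 0.169, 0.0091]
ee_rot: [0.707, 0.707, -0.0, -0.0]
contact_force: [0.5, -0.1, -0.7]
grip_width: 0.0621
```

>>> {"method": "servo_tool", "body": {"targets": [0, 0, -0.01, 0, 0, 0, -0.03, 0, 0, 0, -0.06, 0, 0, 0, -0.09, 0]}}

```text
t: 7.8
tool_pos: [0.4177, 0.169, 0.1006]
ee_rot: [0.707, 0.707, 0.0, 0.0]
contact_force: [-0.4, -1.2, -0.5]
grip_width: 0.0623
```

>>> {"method": "servo_tool", "body": {"targets": [0.05, 0.005, 0, 0, 0.11, 0.015, 0, 0, 0.17, 0.03, 0, 0, 0.222, 0.03, 0.0, 0, 0.222, 0.03, 0, 0], "hand": 0.65}}

```text
t: 8.43
tool_pos: [0.4479, 0.3946, 0.1003]
ee_rot: [0.705, 0.709, 0.001, -0.0]
contact_force: [0.3, -0.5, 0.2]
grip_width: 0.0703
```

```bash
python3 - <<'E'
from go import *
from find import *
go(.4478,.3906,90,.003)
for n in("side","top"):
  c=camera(n);cv2.imwrite(f"pics/{n}6.png",cv2.resize(c["color"][150:300,260:460],None,fx=3.5,fy=3.5,interpolation=cv2.INTER_CUBIC))
E
```

```text
t 8.425 tcp [0.4479 0.3946 0.1003] yaw 90.26521527601759 width 0.07030749173639919 F [ 0.3015 -0.4634  0.1573]
delta mm [-4.1809 -0.2897 97.2647] turn 0.2652152760175852
```

View pics/side6.png

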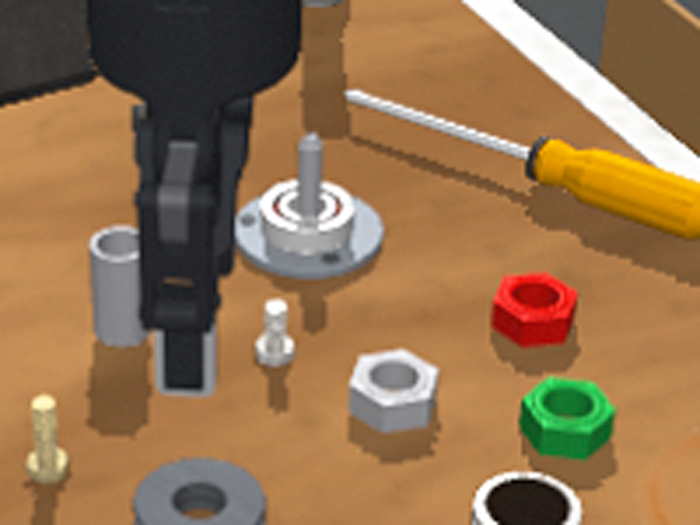

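View pics/top6.png

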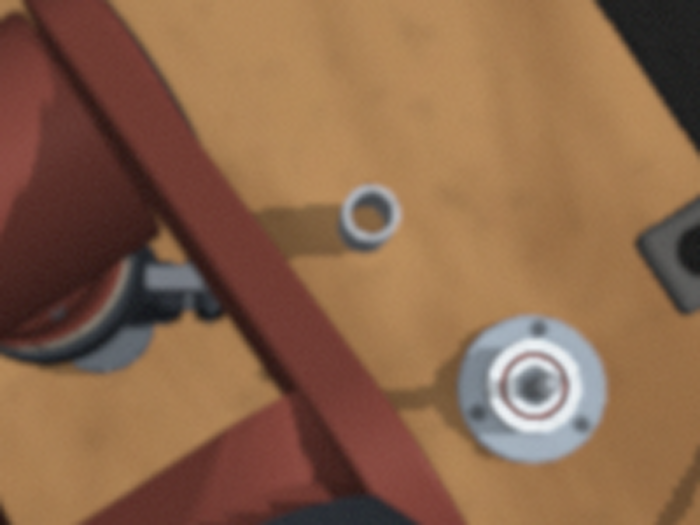

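Bearing sits flat and centred on the plate (side crop (307,215), top crop (535,385)). Next the pulley.

>>> {"method": "servo_tool", "body": {"targets": [0, 0, 0.03, 0, 0, 0, 0.06, 0, 0, 0, 0.08, 0, 0, 0, 0.09, 0, 0, 0, 0.092, 0, 0, 0, 0.092, 0]}}

```text
t: 9.28
tool_pos: [0.4484, 0.3914, 0.0082]
ee_rot: [0.707, 0.707, 0.001, 0.0]
contact_force: [0.8, -0.7, 1.0]
grip_width: 0.0705
```

```bash
python3 - <<'E'
from go import *
go(.4478,.3906,90,.004)
c=camera("side");cv2.imwrite("pics/side7.png",cv2.resize(c["color"][220:340,260:380],None,fx=5,fy=5,interpolation=cv2.INTER_CUBIC))
E
```

```text
t 9.275 tcp [0.4484 0.3914 0.0082] yaw 90.02529117475703 width 0.0705369780822294 F [ 0.8193 -0.6729  1.0082]
delta mm [-0.8241 -0.6494  4.2001] turn 0.025291174757029466
```

View pics/side7.png

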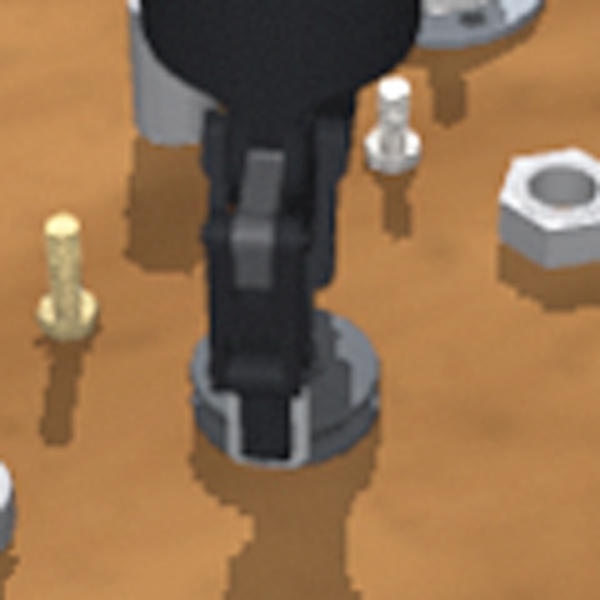

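>>> {"method": "servo_tool", "body": {"targets": [0, 0, 0.003, 0, 0, 0, 0.003, 0, 0, 0, 0.003, 0, 0, 0, 0.003, 0, 0, 0, 0.003, 0, 0, 0, 0.003, 0], "hand": -1, "squeeze": 60}}

```text
t: 10.07
tool_pos: [0.4489, 0.3919, 0.0061]
ee_rot: [0.707, 0.707, 0.001, 0.0]
contact_force: [-0.7, -0.9, 5.7]
grip_width: 0.0522
```

>>> {"method": "servo_tool", "body": {"targets": [0, 0, -0.02, 0, 0, 0, -0.06, 0, 0, 0, -0.1, 0, 0, 0, -0.1, 0]}}

```text
t: 10.58
tool_pos: [0.4509, 0.3934, 0.1098]
ee_rot: [0.707, 0.707, 0.005, 0.001]
contact_force: [-0.0, 1.0, -1.6]
grip_width: 0.052
```

>>> {"method": "servo_tool", "body": {"targets": [-0.055, -0.007, 0, 0, -0.11, -0.014, 0, 0, -0.165, -0.021, 0, 0, -0.222, -0.031, 0, 0, -0.222, -0.031, 0, 0, -0.222, -0.031, 0, 0]}}

```text
t: 11.32
tool_pos: [0.4163, 0.1689, 0.1037]
ee_rot: [0.707, 0.707, -0.0, -0.0]
contact_force: [0.5, 0.1, -1.0]
grip_width: 0.0519
```

```bash
python3 - <<'E'
from go import *
go(.4172,.1688,90,.025)
c=camera("side");cv2.imwrite("pics/side8.png",cv2.resize(c["color"][110:250,280:420],None,fx=4.2,fy=4.2,interpolation=cv2.INTER_CUBIC))
p=get_state()["tool_pos"];a=np.linspace(0,6.3,60)
for zz in (-.008,-.004,0):
    C=np.r_[[p+[.028*np.cos(t),.028*np.sin(t),zz+h] for t in a for h in (0,.016)]]
    q=proj(c,C);print(zz,(q.min(0)-[280,110])*4.2,(q.max(0)-[280,110])*4.2)
E
```

```text
t 11.325 tcp [0.4163 0.1689 0.1037] yaw 89.9686802773561 width 0.05192910324329194 F [ 0.502   0.1494 -1.0179]
delta mm [-0.1479  0.9517 78.7108] turn -0.03131972264390015
-0.008 [219.9875 184.7644] [361.9133 288.7789]
-0.004 [220.0393 175.9737] [362.2985 279.8704]
0 [220.091  167.1445] [362.6846 270.9199]
```

View pics/side8.png

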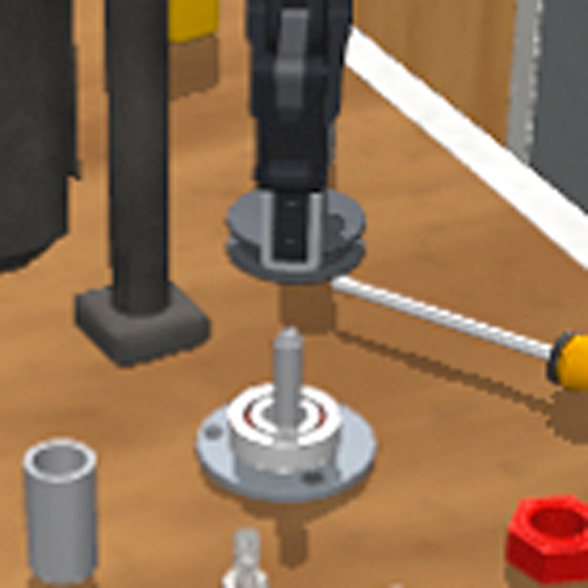

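Pulley held level, extents 226–367 (centre ~297 vs. the post axis ~292): about 2 mm toward −x, so I correct that and lower.

>>> {"method": "servo_tool", "body": {"targets": [0, 0.002, 0.015, 0, 0, 0.002, 0.03, 0, 0, 0.002, 0.04, 0, 0, 0.002, 0.05, 0, 0, 0.002, 0.06, 0, 0, 0.002, 0.07, 0, 0, 0.002, 0.074, 0, 0, 0.002, 0.074, 0]}}

```text
t: 12.38
tool_pos: [0.4186, 0.169, 0.0301]
ee_rot: [0.707, 0.707, -0.0, -0.0]
contact_force: [-0.3, 0.1, -0.8]
grip_width: 0.0521
```

>>> {"method": "servo_tool", "body": {"targets": [0, 0, 0.001, 0, 0, 0, 0.002, 0, 0, 0, 0.003, 0, 0, 0, 0.003, 0]}}

```text
t: 12.88
tool_pos: [0.4188, 0.169, 0.0274]
ee_rot: [0.707, 0.707, 0.0, 0.0]
contact_force: [-0.6, 0.1, -1.9]
grip_width: 0.052
```

>>> {"method": "servo_tool", "body": {"targets": [0, 0, 0.001, 0, 0, 0, 0.002, 0, 0, 0, 0.002, 0, 0, 0, 0.002, 0]}}

```text
t: 13.38
tool_pos: [0.419, 0.1691, 0.0261]
ee_rot: [0.707, 0.707, -0.0, -0.0]
contact_force: [-2.4, -1.5, 4.5]
grip_width: 0.0519
```

>>> {"method": "servo_tool", "body": {"targets": [0, 0, 0.001, 0, 0, 0, 0.001, 0]}}

```text
t: 13.62
tool_pos: [0.419, 0.1691, 0.026]
ee_rot: [0.707, 0.707, -0.001, -0.0]
contact_force: [-5.3, -1.8, 12.9]
grip_width: 0.0521
```

>>> {"method": "servo_tool", "body": {"targets": [0, 0, 0, 0, 0, 0, 0, 0, 0, 0, 0, 0], "hand": 0.65}}

```text
t: 14.0
tool_pos: [0.4188, 0.169, 0.0242]
ee_rot: [0.707, 0.707, -0.0, -0.0]
contact_force: [-0.7, -0.5, -0.3]
grip_width: 0.0705
```

>>> {"method": "servo_tool", "body": {"targets": [0, 0, -0.01, 0, 0, 0, -0.03, 0, 0, 0, -0.06, 0, 0, 0, -0.08, 0]}}

```text
t: 14.5
tool_pos: [0.4196, 0.1693, 0.1063]
ee_rot: [0.707, 0.707, 0.001, 0.001]
contact_force: [0.4, 0.6, 0.5]
grip_width: 0.0704
```

>>> {"method": "servo_tool", "body": {"targets": [0.05, 0.02, 0, 0, 0.105, 0.04, 0, 0, 0.16, 0.06, 0, 0, 0.215, 0.085, 0, 0, 0.265, 0.11, 0, 0, 0.282, 0.116, 0, 0, 0.282, 0.116, 0, 0, 0.282, 0.116, 0, 0], "hand": 0.25}}

```text
t: 15.5
tool_pos: [0.5341, 0.4501, 0.1042]
ee_rot: [0.707, 0.707, -0.001, 0.0]
contact_force: [-0.2, 0.0, 1.6]
grip_width: 0.0534
```

```bash
python3 - <<'E'
from go import *
go(.5348,.451,90,.005)
for n in("side","top"):
  c=camera(n);cv2.imwrite(f"pics/{n}9.png",cv2.resize(c["color"][150:330,230:430],None,fx=3.2,fy=3.2,interpolation=cv2.INTER_CUBIC))
E
```

```text
t 15.5 tcp [0.5341 0.4501 0.1042] yaw 90.02246120266066 width 0.05338886819184182 F [-0.2159  0.0193  1.5648]
delta mm [ 0.9687  0.7682 99.1799] turn 0.02246120266066498
```

View pics/side9.png

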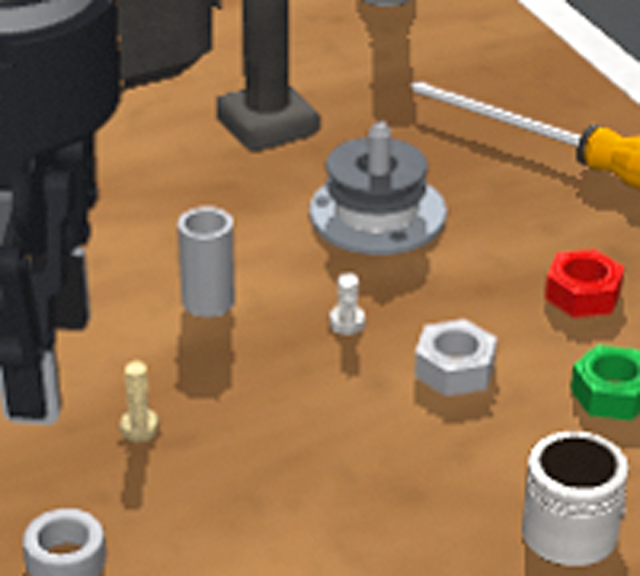

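View pics/top9.png

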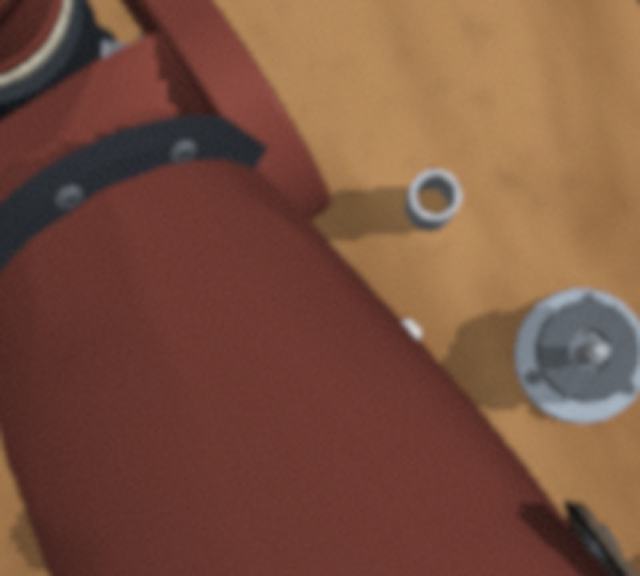

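Pulley sits flat on the bearing, post through it (side crop (378,180)). Now the short sleeve.

>>> {"method": "servo_tool", "body": {"targets": [0, 0, 0.03, 0, 0, 0, 0.06, 0, 0, 0, 0.08, 0, 0, 0, 0.092, 0, 0, 0, 0.096, 0, 0, 0, 0.096, 0]}}

```text
t: 16.35
tool_pos: [0.5352, 0.4514, 0.009]
ee_rot: [0.707, 0.707, 0.001, 0.0]
contact_force: [-0.3, -0.6, 0.5]
grip_width: 0.0535
```

```bash
python3 - <<'E'
from go import *
go(.5348,.451,90,.005)
c=camera("side");cv2.imwrite("pics/side10.png",cv2.resize(c["color"][250:350,200:300],None,fx=5,fy=5,interpolation=cv2.INTER_CUBIC))
E
```

```text
t 16.35 tcp [0.5352 0.4514 0.009 ] yaw 90.02976032312978 width 0.053487894543287354 F [-0.3212 -0.6123  0.5271]
delta mm [-0.3929 -0.3631  3.9551] turn 0.0297603231297785
```

View pics/side10.png

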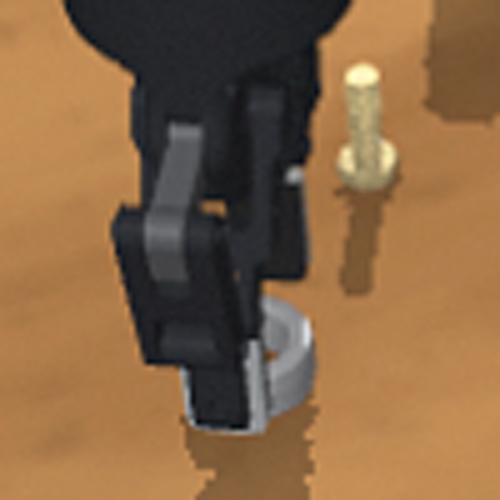

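>>> {"method": "servo_tool", "body": {"targets": [0, 0, 0.003, 0, 0, 0, 0.003, 0, 0, 0, 0.003, 0, 0, 0, 0.003, 0, 0, 0, 0.003, 0, 0, 0, 0.003, 0], "hand": -1, "squeeze": 50}}

```text
t: 17.15
tool_pos: [0.536, 0.4521, 0.0071]
ee_rot: [0.707, 0.707, 0.002, 0.0]
contact_force: [0.6, 0.3, 5.5]
grip_width: 0.0331
```

>>> {"method": "servo_tool", "body": {"targets": [0, 0, -0.02, 0, 0, 0, -0.06, 0, 0, 0, -0.1, 0, 0, 0, -0.1, 0]}}

```text
t: 17.65
tool_pos: [0.5373, 0.453, 0.1109]
ee_rot: [0.707, 0.707, 0.004, 0.001]
contact_force: [0.9, 0.4, -0.3]
grip_width: 0.0327
```

>>> {"method": "servo_tool", "body": {"targets": [-0.055, -0.023, 0, 0, -0.11, -0.046, 0, 0, -0.165, -0.069, 0, 0, -0.22, -0.092, 0, 0, -0.27, -0.112, 0, 0, -0.282, -0.117, 0, 0, -0.282, -0.117, 0, 0, -0.282, -0.117, 0, 0]}}

```text
t: 18.65
tool_pos: [0.4186, 0.17, 0.1055]
ee_rot: [0.707, 0.708, 0.001, 0.0]
contact_force: [0.4, -0.4, -0.6]
grip_width: 0.0331
```

```bash
python3 - <<'E'
from go import *
go(.4172,.1688,90,.042)
c=camera("side");cv2.imwrite("pics/side11.png",cv2.resize(c["color"][110:250,280:420],None,fx=4.2,fy=4.2,interpolation=cv2.INTER_CUBIC))
p=get_state()["tool_pos"];a=np.linspace(0,6.3,60)
for zz in (-.008,-.004,0):
    C=np.r_[[p+[.018*np.cos(t),.018*np.sin(t),zz+h] for t in a for h in (0,.016)]]
    q=proj(c,C);print(zz,(q.min(0)-[280,110])*4.2,(q.max(0)-[280,110])*4.2)
E
```

```text
t 18.65 tcp [0.4186 0.17   0.1055] yaw 90.06565288048665 width 0.03307357208913051 F [ 0.4232 -0.3528 -0.627 ]
delta mm [-1.247  -1.4641 63.5078] turn 0.06565288048665252
-0.008 [240.1195 193.6018] [331.7286 273.107 ]
-0.004 [240.2186 184.7432] [332.0429 264.2291]
0 [240.3178 175.8454] [332.3578 255.3099]
```

View pics/side11.png

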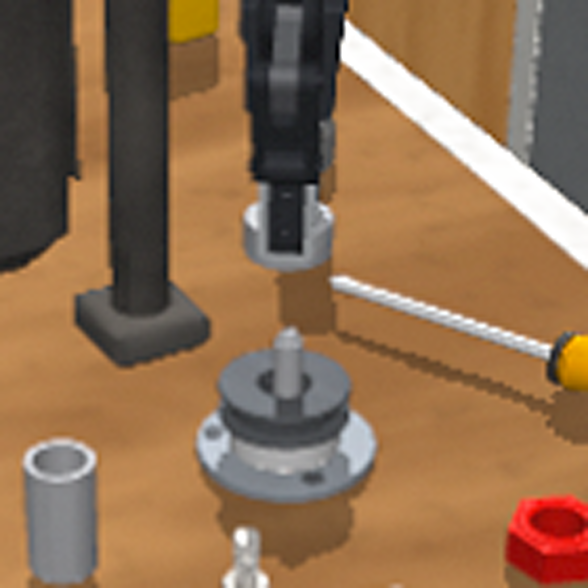

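>>> {"method": "servo_tool", "body": {"targets": [-0.001, -0.001, 0.012, 0, -0.001, -0.001, 0.024, 0, -0.001, -0.001, 0.034, 0, -0.001, -0.001, 0.044, 0, -0.001, -0.001, 0.052, 0, -0.001, -0.001, 0.057, 0, -0.001, -0.001, 0.057, 0]}}

```text
t: 19.58
tool_pos: [0.4166, 0.1679, 0.048]
ee_rot: [0.707, 0.707, -0.0, -0.0]
contact_force: [-0.6, -0.3, -0.3]
grip_width: 0.0329
```

>>> {"method": "servo_tool", "body": {"targets": [0, 0, 0.001, 0, 0, 0, 0.002, 0, 0, 0, 0.003, 0, 0, 0, 0.003, 0]}}

```text
t: 20.08
tool_pos: [0.4168, 0.168, 0.0454]
ee_rot: [0.707, 0.707, -0.0, 0.0]
contact_force: [-0.0, -0.9, -1.3]
grip_width: 0.033
```

>>> {"method": "servo_tool", "body": {"targets": [0, 0, 0.001, 0, 0, 0, 0.002, 0, 0, 0, 0.003, 0, 0, 0, 0.003, 0]}}

```text
t: 20.58
tool_pos: [0.4169, 0.1681, 0.043]
ee_rot: [0.707, 0.707, -0.0, -0.0]
contact_force: [-2.3, -0.9, 5.9]
grip_width: 0.0327
```

>>> {"method": "servo_tool", "body": {"targets": [0, 0, 0.001, 0, 0, 0, 0.001, 0]}}

```text
t: 20.82
tool_pos: [0.417, 0.1681, 0.0429]
ee_rot: [0.707, 0.707, -0.001, -0.0]
contact_force: [-4.3, -2.1, 12.9]
grip_width: 0.0329
```

>>> {"method": "servo_tool", "body": {"targets": [0, 0, 0, 0, 0, 0, 0, 0, 0, 0, 0, 0], "hand": 0.2}}

```text
t: 21.2
tool_pos: [0.4167, 0.168, 0.0411]
ee_rot: [0.707, 0.707, -0.0, -0.0]
contact_force: [1.2, -0.4, 0.9]
grip_width: 0.051
```

>>> {"method": "servo_tool", "body": {"targets": [0, 0, -0.01, 0, 0, 0, -0.03, 0, 0, 0, -0.06, 0, 0, 0, -0.06, 0]}}

```text
t: 21.7
tool_pos: [0.4195, 0.1687, 0.1044]
ee_rot: [0.707, 0.707, 0.003, 0.002]
contact_force: [0.2, 0.8, 0.5]
grip_width: 0.0509
```

>>> {"method": "servo_tool", "body": {"targets": [0.04, -0.015, 0, -7, 0.09, -0.03, 0, -14, 0.132, -0.047, 0, -21, 0.132, -0.047, 0, -21, 0.132, -0.047, 0, -21, 0.132, -0.047, 0, -21], "hand": 0.35}}

```text
t: 22.45
tool_pos: [0.3699, 0.2989, 0.1009]
ee_rot: [0.567, 0.824, -0.0, -0.0]
contact_force: [-0.4, -1.2, -0.3]
grip_width: 0.0574
```

```bash
python3 - <<'E'
from go import *
go(.3703,.3005,111,.01)
for n in("side","top"):
  c=camera(n);cv2.imwrite(f"pics/{n}12.png",cv2.resize(c["color"][140:300,270:450],None,fx=3.5,fy=3.5,interpolation=cv2.INTER_CUBIC))
E
```

```text
t 22.45 tcp [0.3699 0.2989 0.1009] yaw 110.92016444943542 width 0.057442416746614856 F [-0.4111 -1.1944 -0.2804]
delta mm [ 1.4266  0.9962 90.9297] turn -0.07983555056458158
```

View pics/side12.png

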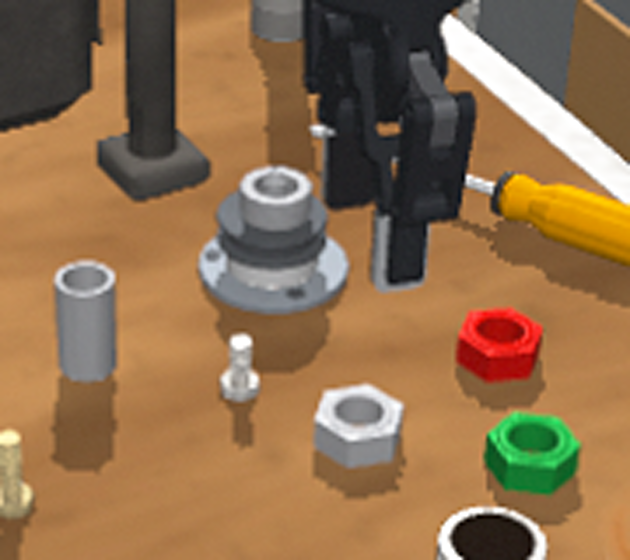

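View pics/top12.png

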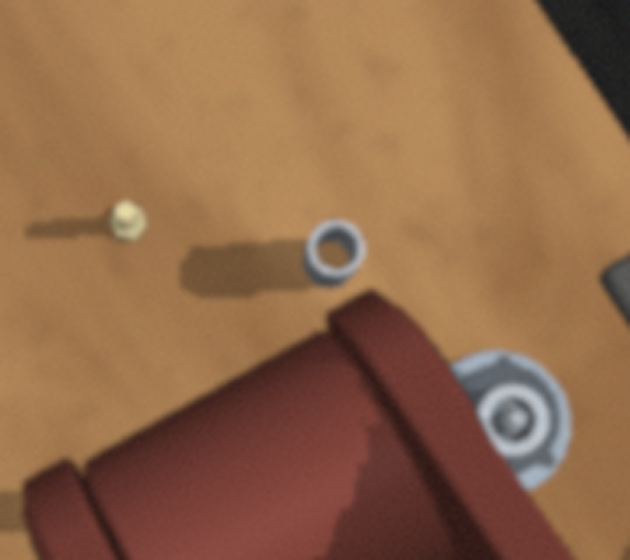

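Sleeve sits flat on the pulley (side crop (275,200)). Verify the nut's orientation against the earlier clear pictures before gripping.

```bash
python3 - <<'E'
from h import *
out=[]
for n,(x0,y0) in (("top",(319,266)),("side",(352,241))):
    c=camera(n);im=cv2.imread(f"pics/{n}0.png")
    b=cv2.resize(im[y0:y0+40,x0:x0+40],None,fx=10,fy=10,interpolation=cv2.INTER_CUBIC)
    a=np.radians(20.9+60*np.arange(6))
    q=proj(c,np.c_[.3703+.0208*np.cos(a),.3005+.0208*np.sin(a),np.full(6,.016)])
    q=((q-[x0,y0]+.5)*10).astype(np.int32);cv2.polylines(b,[q],True,(0,0,255),1);out.append(b)
cv2.imwrite("pics/nuto.png",np.hstack(out))
E
```

```text
(no output)
```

View pics/nuto.png

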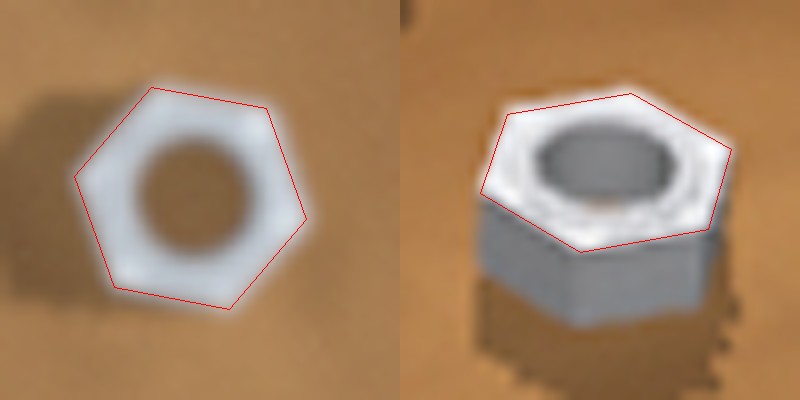

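The overlay matches the nut in both views, so the jaw at yaw 111° is square to the flats. Descending.

>>> {"method": "servo_tool", "body": {"targets": [0.001, 0, 0.03, 0, 0.001, 0, 0.06, 0, 0.001, 0, 0.08, 0, 0.001, 0, 0.088, 0, 0.001, 0, 0.091, 0, 0.001, 0, 0.091, 0]}}

```text
t: 23.4
tool_pos: [0.37, 0.3012, 0.0109]
ee_rot: [0.566, 0.824, 0.001, 0.0]
contact_force: [-0.1, -0.5, 0.3]
grip_width: 0.0574
```

```bash
python3 - <<'E'
from go import *
go(.3703,.3005,111,.008)
c=camera("side");cv2.imwrite("pics/side13.png",cv2.resize(c["color"][190:300,310:420],None,fx=5,fy=5,interpolation=cv2.INTER_CUBIC))
E
```

```text
t 23.4 tcp [0.37   0.3012 0.0109] yaw 111.01768457265663 width 0.05736743410640093 F [-0.0663 -0.5249  0.2705]
delta mm [-0.7553 -0.0077  2.9363] turn 0.017684572656634145
```

View pics/side13.png

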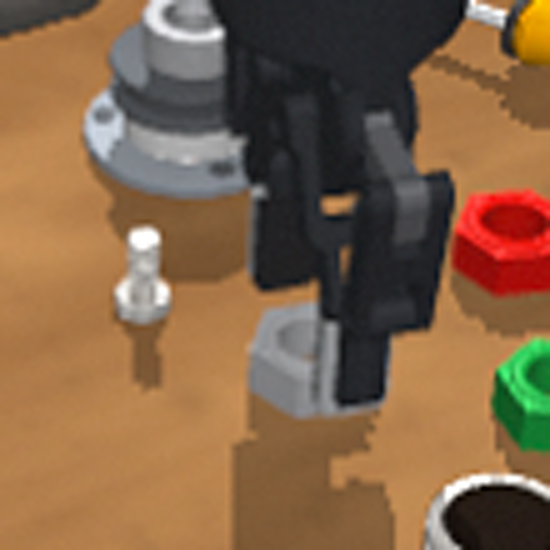

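>>> {"method": "servo_tool", "body": {"targets": [0, 0, 0.003, 0, 0, 0, 0.003, 0, 0, 0, 0.003, 0, 0, 0, 0.003, 0, 0, 0, 0.003, 0, 0, 0, 0.003, 0, 0, 0, 0.003, 0], "hand": -1, "squeeze": 50}}

```text
t: 24.32
tool_pos: [0.3702, 0.3015, 0.0081]
ee_rot: [0.566, 0.824, 0.001, 0.0]
contact_force: [0.6, -0.2, 4.5]
grip_width: 0.0345
```

>>> {"method": "servo_tool", "body": {"targets": [0, 0, -0.02, 0, 0, 0, -0.06, 0, 0, 0, -0.1, 0, 0, 0, -0.11, 0, 0, 0, -0.11, 0]}}

```text
t: 24.95
tool_pos: [0.3691, 0.3008, 0.1169]
ee_rot: [0.566, 0.824, -0.0, -0.0]
contact_force: [-0.5, -0.1, -1.2]
grip_width: 0.0343
```

```bash
python3 - <<'E'
from go import *
go(.4172,.1688,111,.11)
E
```

```text
t 24.95 tcp [0.3691 0.3008 0.1169] yaw 111.0327349210156 width 0.03426033628152929 F [-0.547  -0.0998 -1.2356]
delta mm [-140.4534   -2.4333    6.8924] turn 0.032734921015602936
```

>>> {"method": "servo_tool", "body": {"targets": [-0.045, -0.001, 0, 0, -0.09, -0.002, 0, 0, -0.13, -0.002, 0, 0, -0.14, -0.002, 0, 0, -0.14, -0.002, 0, 0, -0.14, -0.002, 0, 0]}}

```text
t: 25.7
tool_pos: [0.4168, 0.1703, 0.1165]
ee_rot: [0.566, 0.825, -0.0, -0.001]
contact_force: [0.0, 0.7, -0.4]
grip_width: 0.034
```

```bash
python3 - <<'E'
from go import *
go(.4172,.1688,111,.06)
c=camera("side");cv2.imwrite("pics/side14.png",cv2.resize(c["color"][110:250,280:420],None,fx=4.2,fy=4.2,interpolation=cv2.INTER_CUBIC))
p=get_state()["tool_pos"];a=np.radians(20.9+60*np.arange(6))
for zz in (-.008,-.004,0):
    C=np.r_[[p+[.0208*np.cos(t),.0208*np.sin(t),zz+h] for t in a for h in (0,.016)]]
    q=proj(c,C);print(zz,(q.min(0)-[280,110])*4.2,(q.max(0)-[280,110])*4.2)
print((proj(c,[[.4172,.1688,.06],[.4172,.1688,.105]])-[280,110])*4.2)
E
```

```text
t 25.7 tcp [0.4168 0.1703 0.1165] yaw 111.07753394446637 width 0.034032085916726115 F [ 0.029   0.6835 -0.4151]
delta mm [-1.5541 -0.0886 56.494 ] turn 0.07753394446636719
-0.008 [239.6038 166.7075] [341.3442 251.3807]
-0.004 [239.702  157.7476] [341.6783 242.3734]
0 [239.8002 148.7482] [342.013  233.3241]
[[287.2388 329.638 ]
 [289.6323 232.6974]]
```

View pics/side14.png

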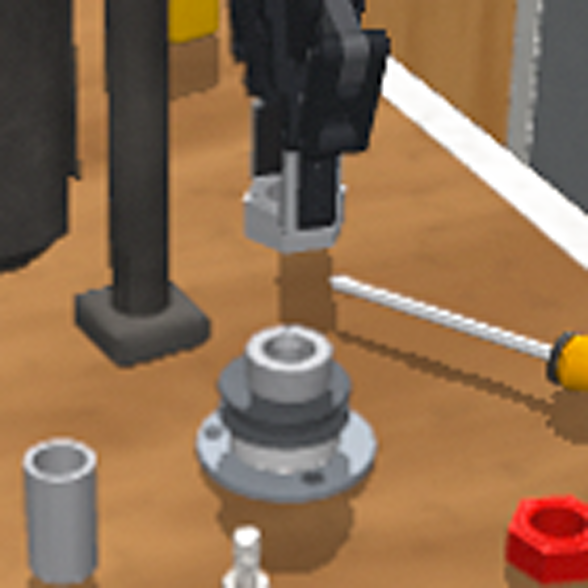

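>>> {"method": "servo_tool", "body": {"targets": [-0.001, 0.001, 0.015, 0, -0.001, 0.001, 0.03, 0, -0.001, 0.001, 0.038, 0, -0.001, 0.001, 0.044, 0, -0.001, 0.001, 0.05, 0, -0.001, 0.001, 0.052, 0, -0.001, 0.001, 0.052, 0]}}

```text
t: 26.62
tool_pos: [0.4192, 0.169, 0.0654]
ee_rot: [0.566, 0.824, 0.0, 0.0]
contact_force: [1.4, -0.7, -1.2]
grip_width: 0.0344
```

>>> {"method": "servo_tool", "body": {"targets": [0, 0, 0.001, 0, 0, 0, 0.002, 0, 0, 0, 0.002, 0]}}

```text
t: 27.0
tool_pos: [0.4191, 0.169, 0.0634]
ee_rot: [0.566, 0.824, 0.0, 0.0]
contact_force: [0.4, 0.3, 0.0]
grip_width: 0.0343
```

```bash
python3 - <<'E'
from go import *
go(.4172,.1688,111,.06)
c=camera("side");cv2.imwrite("pics/side15.png",cv2.resize(c["color"][130:240,295:405],None,fx=5,fy=5,interpolation=cv2.INTER_CUBIC))
E
```

```text
t 27.0 tcp [0.4191 0.169  0.0634] yaw 111.02954710139079 width 0.034259627554599575 F [0.3658 0.2526 0.0187]
delta mm [ 0.4935 -1.8219  3.3832] turn 0.029547101390789976
```

View pics/side15.png

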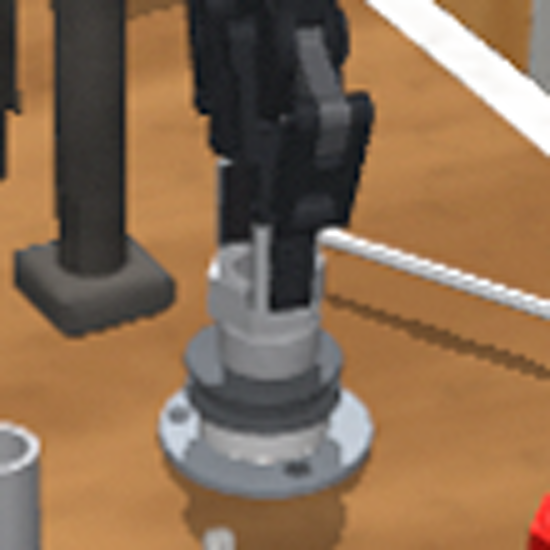

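Nut is just above the sleeve, centred over it (crop (265,310)). Lower to contact.

>>> {"method": "servo_tool", "body": {"targets": [0, -0.001, 0.001, 0, 0, -0.001, 0.002, 0, 0, -0.001, 0.003, 0, 0, -0.001, 0.003, 0]}}

```text
t: 27.55
tool_pos: [0.418, 0.1686, 0.0602]
ee_rot: [0.566, 0.824, -0.0, -0.0]
contact_force: [1.1, 0.8, -1.1]
grip_width: 0.0343
```

>>> {"method": "servo_tool", "body": {"targets": [0, 0, 0.001, 0, 0, 0, 0.0015, 0, 0, 0, 0.0015, 0]}}

```text
t: 27.92
tool_pos: [0.4184, 0.1687, 0.06]
ee_rot: [0.566, 0.824, -0.0, -0.0]
contact_force: [-3.4, -0.0, 7.6]
grip_width: 0.0345
```

Seated; release and retreat.

>>> {"method": "servo_tool", "body": {"targets": [0, 0, 0, 0, 0, 0, 0, 0, 0, 0, 0, 0, 0, 0, 0, 0], "hand": 0.3}}

```text
t: 28.42
tool_pos: [0.4181, 0.1686, 0.0587]
ee_rot: [0.566, 0.824, -0.0, -0.0]
contact_force: [0.0, 0.6, 0.4]
grip_width: 0.0558
```

>>> {"method": "servo_tool", "body": {"targets": [0, 0, -0.01, 0, 0, 0, -0.03, 0, 0, 0, -0.06, 0, 0, 0, -0.1, 0, 0, 0, -0.1, 0]}}

```text
t: 29.05
tool_pos: [0.4215, 0.1695, 0.1634]
ee_rot: [0.566, 0.824, 0.004, 0.003]
contact_force: [0.5, 0.7, 0.1]
grip_width: 0.0556
```

>>> {"method": "servo_tool", "body": {"targets": [0.05, -0.02, -0.02, 0, 0.1, -0.03, -0.03, 0, 0.15, -0.03, -0.03, 0, 0.2, -0.03, -0.03, 0, 0.2, -0.03, -0.03, 0, 0.2, -0.03, -0.03, 0]}}

```text
t: 29.8
tool_pos: [0.3179, 0.3439, 0.1881]
ee_rot: [0.566, 0.825, -0.001, 0.0]
contact_force: [0.1, -1.3, 1.0]
grip_width: 0.0558
```

```bash
python3 - <<'E'
from go import *
go(.4172,.1688,111,.06)
for n in("side","top"):
  c=camera(n);cv2.imwrite(f"pics/{n}16.png",c["color"])
  x0,y0=(295,140) if n=="side" else (355,205)
  cv2.imwrite(f"pics/{n}16c.png",cv2.resize(c["color"][y0:y0+110,x0:x0+110],None,fx=5,fy=5,interpolation=cv2.INTER_CUBIC))
E
```

```text
t 29.8 tcp [0.3179 0.3439 0.1881] yaw 111.07816991387266 width 0.055818075947309274 F [ 0.0886 -1.3309  0.9719]
delta mm [-198.9664   29.8828  128.2503] turn 0.0781699138726566
```

View pics/side16.png

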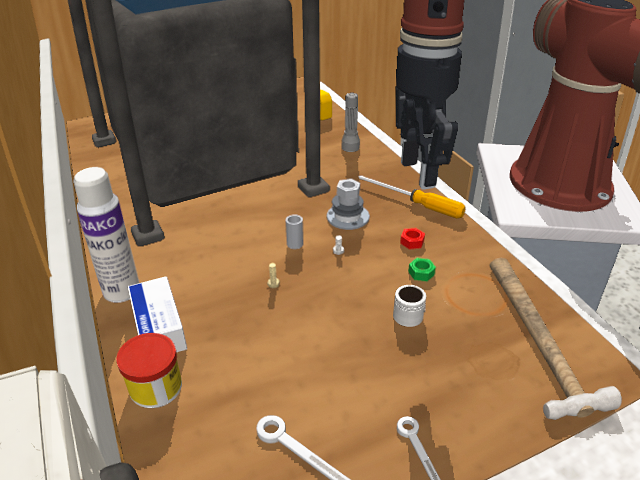

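View pics/side16c.png

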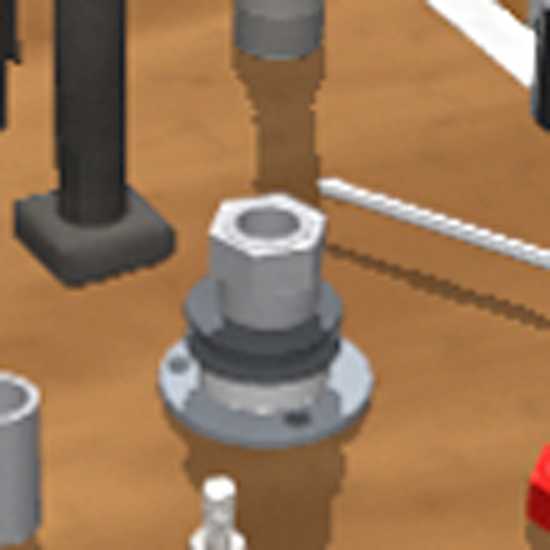

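View pics/top16c.png

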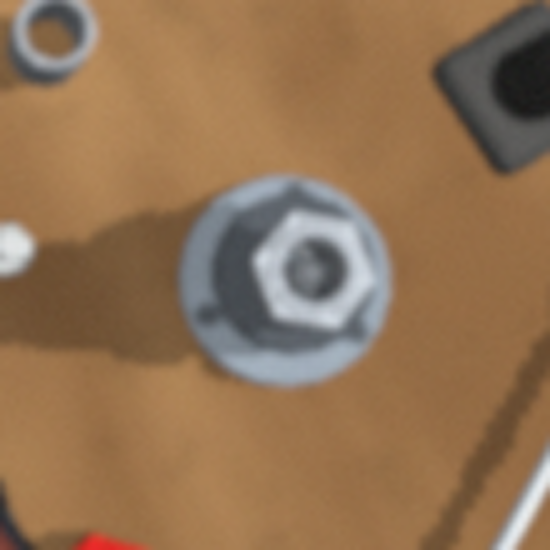

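The whole stack stands on the post: nut level at side crop (267,225), bolts and tall sleeve upright. Last check: height and centre of the nut's top.

```bash
python3 - <<'E'
from h import *
c=camera("top");c2=camera("side")
print(tri(c,(355+314/5-.4,205+268/5-.4),c2,(295+268/5-.4,140+223/5-.4)))
from cell import finish_job
print(get_state()["t"],np.abs(get_state()["qd"]).max())
print(finish_job())
E
```

```text
(array([0.4181, 0.1692, 0.0687]), np.float64(0.0009100955565954833))
30.0 0.0021078287632406998
the job is handed in; nothing more can be done
None
```

The stack is built on the post in the order asked: bearing, belt pulley, short thick sleeve, then the plain steel nut. I handed it in at about 30 s of the 90 s allowed; `finish_job` gave no verdict.

- **Placing:** each part was lowered until I felt contact, then released. The contact force was 8–13 N, well under the 40 N limit.
- **Final height:** triangulating the nut's top from both cameras gave z = 68.7 mm, where 68–69 mm is expected if everything sits flat. Its centre was within about 1 mm of the post axis.
- **Surroundings:** both bolts and the tall sleeve are upright where they stood, the green and red nuts were not touched, and the gripper ended well clear of the stack.
- **Small mismatches:** the gripper's opening read 2–4 mm less than the true part widths. The bearing, pulley and nut looked 1–2 mm off in the gripper towards −x and the sleeve about 1 mm towards +x. I corrected this for all but the bearing, where the 4 mm clearance covered it. No check failed.

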